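# Press an oil flask into its sprung ring to the height of a setting plate

### The job

Stand the aluminium setting plate upright on its long edge in the free slot of the wooden rack, centred along the slot, and let go of it. Then take the round oil flask by its neck, set it upright in the sprung ring and press it straight down until the top of its collar is level with the top edge of the setting plate; finish while still holding it pressed down there. Leave the other things on the bench as they are.

Things in the scene. Friction and masses are not known exactly. Their poses are not given: they have to be found in the camera images.
- setting_plate: Aluminium setting plate, 130 x 100 x 8 mm, 0.28 kg. Origin: middle of its lower long edge; own z runs up the plate (100 mm to the upper long edge), y along the 130 mm edge, x through the thickness. It starts on a fixed steel rest, leaning 35 degrees from vertical with its upper edge nearer the robot
- plate_rest: Fixed dark steel rest under the plate. A ledge 22 mm up holds the plate's lower edge; on the robot's side it backs the plate's lower 38 mm with a strip, and its lower 80 mm with two 14 mm wide uprights, inner faces 45 mm either side of the middle. So the plate's upper middle can be pinched through its thickness, tool tilted along the plate. Origin on the bench under the ledge
- plate_top (a point): Middle of the setting plate's upper long edge, 100 mm from its origin; same axes as the plate
- rack_slot (a point): Middle of the floor of the free slot, 6 mm above the bench, in a fixed wooden rack 110 x 110 mm. y runs along the slot (110 mm, open at both ends), x across it, z up. The slot is 12 mm wide and 34 mm deep; steel lips above it flare the mouth to about 26 mm and reach 49 mm above the bench. A plate on its floor has its top edge 106 mm above the bench
- spare_plate: Bystander: steel plate 120 x 70 x 6 mm standing in the rack's other slot, 60 mm from the free one on its +x side; origin at the middle of its lower edge. Leave it alone
- flask: Round oil flask, about 0.33 kg, upright. Origin: lowest point of the bulb; z up along the neck. Bulb 68 mm in diameter (centre 34 mm up), collar disc 44 mm in diameter from 66 to 72 mm up, round neck 26 mm in diameter from the collar to 114 mm, small black stopper to 118 mm. It starts in a plain fixed rubber ring 20 mm high, its lowest point 10 mm above the bench
- flask_collar (a point): Centre of the upper face of the flask's collar, 72 mm above the flask's origin
- ring_top (a point): Centre of the upper face of the sprung steel ring (outer diameter 68 mm, hole 48 mm, 8 mm thick) on its coil spring. Unpressed it is 62 mm above the bench; it moves straight down with the flask. The bulb sits in the hole with its lowest point 10 mm below this point, so when just set down the collar top is about 124 mm above the bench
- cradle: The fixed cradle that carries the sprung ring: grey cup 22 mm high on a disc foot 112 mm across; origin on the bench under the ring's centre
- ring (a joint): How far the sprung ring is pressed down (m): 0 at the top, stop at 0.030. The spring needs about 5 N to start moving and 0.5 N more for each mm; the flask's weight carries about 3 N of this
- oil_can: Bystander: plain steel can, 56 mm diameter, 110 mm high; origin at the centre of its underside
- screwdriver: Bystander: screwdriver lying on the bench, handle to its own -x; origin at the underside of its middle
Things that resemble listed ones, but are neither listed nor needed, are in the scene too. What is shaped like the flask but orange is not meant.

How it is judged:
By the outcome, as a careful person would: the job done as asked, in the order asked, and still so for the second after the job is handed in, while the arm keeps its last pose, push and grip.
It also fails if it takes over 64 s, if anything falls off the work surface, if the arm or the gripper's body presses on something with over 40 N, if the wrist force passes 120 N, or if a joint passes its speed limit or range.

### The arm

A 6-joint arm with a two-finger parallel gripper is mounted at the origin on the work surface. World frame = base frame: x ahead of the robot, y to its left, z up, the work surface at z = 0. Lengths are in m, angles in rad, forces in N, time in s.
With the tool pointing down it reaches from about 0.3 to 0.775 m from the base axis. Payload 14.6 kg.
Tool frame: the origin (TCP) lies at the very end of the fingers, on their centre line; the grasp point (between the pads) lies 19 mm behind it; z points along the fingers, x is the direction in which the jaws open and shut, and the axes are right-handed (so a half turn about z gives the same grasp; the last joint's range is limited). The gripper opens to 94 mm and grips with 3 to 60 N. Pads are 16 mm wide; open, the fingers measure 119 mm over their backs; the gripper's body (75 mm by 177 mm) begins 78 mm behind the grasp point.
Start: joints at [-1.323, 0.3, 1.521, -0, 1.321, -0.067], TCP at [0.17, -0.523, 0.175] pointing down, gripper open.
Joint ranges: [-3.03, 3.03], [-0.79, 2.21], [0.23, 2.52], [-1.04, 4.18], [0, 3.07], [-2.55, 2.55]. Speed limits (rad/s): [2.22, 2.22, 2.57, 3.14, 3.14, 3.14].

### API

Orientations are given as [roll, pitch, yaw] about the fixed x, y, z axes, in that order (R = Rz(yaw) Ry(pitch) Rx(roll)).
In Python, from station import ctrl gives the robot as it stands.
- The arm moves only by the shell command python3 -m inch 'ROWS' [FORCE]. ROWS is JSON, one flat list of numbers, 7 for each row, row after row: the shift along the tool's x, y, z in cm, then the turn, a rotation vector about the tool's x, y, z in rad, then the opening, from 0 (shut) to 1 (fully open). In form: [tx, ty, tz, wx, wy, wz, claw, tx, ty, tz, wx, wy, wz, claw, ...]. A call has 1 to 20 rows; each row shifts and turns the commanded pose from where the row before left it, along the tool's axes as they then stand; what a row does not reach is not made up. A row lasts 1/8 s, in which the tool goes at most 62.5 mm and 10.7 degrees, less where a joint would pass 70% of its speed; a pose out of reach is approached as far as the arm can. A call is refused whole if a number of a shift passes 6.25 or a number of a turn 0.188, either way. A call with a gripper value outside its range is refused whole. The fingers move at their own pace and stop on an object; FORCE is the grip in N (left out, the last holds). Time passes only in rows, so rows that do not move let the fingers close. It gives the time, the measured TCP pose, the force and the opening at its end, in the units of the state.
- ctrl.get_obs(): the state, without advancing time (a new reading comes with each control period).
- ctrl.camera(name): name is "scene" or "top" or "wrist"; returns (picture, depth): 480x640x3 uint8, red, green, blue; 480x640 float32, m along the optical axis (not along the pixel's ray), 0 where there is no reading.
- ctrl.camera_params(name): a dict with "vertical_fov" (degrees; the focal length in pixels is half the picture's height over the tangent of half this angle, whatever the lens; pixels are square), "cx", "cy" (the principal point, pixels), "camera_from_world" (4x4, takes a point from world to camera coordinates); the wrist camera has in their place "mount" (4x4, takes a point from camera to tool coordinates, whose origin is the TCP and whose axes are the tool frame's). Camera axes: x right, y down, z forward; pixel columns grow to the right and rows downward; lengths in m; the calibration is good to about 2 mm. A picture is of the moment at which its call begins: read the wrist's pose just before it. camera_params takes no time and is no camera call.
- ctrl.hand_in(): hands the job in, once; it reports no verdict.
Trained networks look in the newest picture that a camera, given by its name, has taken for a name from the list of things; names that differ only in an ending like _2 or _b are one class to them, and where a whole thing is asked for, a point or a joint stands for the part that bears it (a point fixed in the world has none). Each returns a list of dicts, best first, with "score" (0 to 1); they miss things now and then, are a little off and sometimes report something else, mostly with a low value. They report only what shows in the picture. A call takes as long as a camera call. They do not tell look-alikes from the thing itself.
- ctrl.spot_in(camera, label): "bbox" ([centre column, centre row, width, height] in pixels, round what is visible of it).
- ctrl.place_of(camera, label): "centre" ([column, row] in pixels: a listed point, or the origin of a listed thing).
The state is a dict: "time_s": time; "qpos": joint angles; "joint_vel": joint speeds; "tau": joint torques, N m; "ee_pos": TCP position; "eef_rot": TCP orientation; "force": force on the tool from outside, world axes, zero at the start; "moment": the same for the moment, N m; "grip_width": finger opening in m.
Only numpy, scipy, OpenCV 4.12 (cv2) and the standard library are available. Lean on these libraries where they do the work, as an engineer would, in place of code of your own. Each camera call takes 0.05 s, during which the arm holds its last target. There are 200 camera calls.

## Working session

There is one attempt and no reset: what is moved stays moved. The work goes in short steps, Python scripts to look and compute and a shell command to move; the robot and the scene stay as the last step left them, time stands still between calls to the robot, and variables do not carry over. Pictures are saved under pics/ and viewed, about 8 in all and at most 12, crops included, and the job is handed in when it is done.

```bash
ls; mkdir -p pics
cat > h.py <<'E'
import numpy as np, cv2
from scipy.spatial.transform import Rotation as R
from station import ctrl
def T_tool():
    o=ctrl.get_obs(); T=np.eye(4); T[:3,:3]=R.from_euler('xyz',o['eef_rot']).as_matrix(); T[:3,3]=o['ee_pos']; return T
def cam(name,Tt=None):
    p=ctrl.camera_params(name); f=240/np.tan(np.radians(p['vertical_fov'])/2)
    if 'mount' in p: W=(Tt if Tt is not None else T_tool())@np.array(p['mount'])
    else: W=np.linalg.inv(np.array(p['camera_from_world']))
    return f,p['cx'],p['cy'],W
def cloud(name,d,Tt=None):
    f,cx,cy,W=cam(name,Tt); v,u=np.mgrid[:480,:640]
    P=np.stack([(u-cx)*d/f,(v-cy)*d/f,d,np.ones_like(d)],-1)@W.T
    P=P[...,:3].copy(); P[d==0]=np.nan; return P
def ray_z(name,uv,z,Tt=None):
    f,cx,cy,W=cam(name,Tt); r=W[:3,:3]@np.array([(uv[0]-cx)/f,(uv[1]-cy)/f,1]); o=W[:3,3]
    return o+r*(z-o[2])/r[2]
def snap(name,fn):
    Tt=T_tool(); im,d=ctrl.camera(name); cv2.imwrite('pics/'+fn+'.png',im[...,::-1]); np.savez('pics/'+fn+'.npz',im=im,d=d,T=Tt); return im,d,Tt
E
python3 - <<'E'
from h import *
print(ctrl.get_obs())
for c in ('top','scene'):
    im,d,T=snap(c,c+'0'); P=cloud(c,d); np.save('pics/%s0P.npy'%c,P)
    print(c,ctrl.camera_params(c)['vertical_fov'],cam(c)[3].round(3).tolist())
    for l in ['setting_plate','plate_top','plate_rest','rack_slot','spare_plate','flask','flask_collar','ring_top','cradle','oil_can','screwdriver']:
        for r in ctrl.place_of(c,l)[:3]:
            u,v=[int(round(x)) for x in r['centre']]
            print(l,round(r['score'],2),(u,v),P[min(v,479),min(u,639)].round(3))
E
```

```text
pics
{'time_s': 0.0, 'qpos': array([-1.32265341e+00,  3.00462188e-01,  1.52156479e+00, -6.40165574e-06,
        1.32067550e+00, -6.66310076e-02]), 'joint_vel': array([-7.32346649e-04,  6.21299207e-04, -3.87915088e-04,  6.97083307e-04,
        1.06523976e-03, -6.38428354e-05]), 'tau': array([-5.68965661e-04, -5.31808090e+01, -3.52734911e+01,  7.08033610e-02,
        2.44546984e-02, -5.98027577e-05]), 'ee_pos': array([ 0.17019041, -0.52270844,  0.17489812]), 'eef_rot': array([-3.14152495e+00,  1.10776740e-03, -1.25602077e+00]), 'force': array([-1.41003606,  0.65108186, -0.43321204]), 'moment': array([ 0.02583435,  0.0225873 , -0.00907015]), 'grip_width': 0.09419744358503786}
top 57.21141521097435 [[0.004, -0.995, 0.095, 0.427], [-1.0, -0.006, -0.019, 0.013], [0.02, -0.095, -0.995, 1.04], [0.0, 0.0, 0.0, 1.0]]
setting_plate 0.63 (181, 248) [0.524 0.297 0.035]
setting_plate 0.23 (178, 268) [0.475 0.283 0.103]
plate_top 0.77 (176, 271) [0.473 0.315 0.006]
plate_rest 0.83 (180, 248) [0.524 0.298 0.038]
plate_rest 0.47 (184, 246) [0.529 0.29  0.034]
rack_slot 0.64 (274, 219) [0.591 0.085 0.
[... 875 characters left out ...]
 (166, 258) [ 0.53  -0.323  0.054]
plate_rest 0.66 (427, 243) [0.545 0.285 0.027]
plate_rest 0.56 (349, 302) [0.672 0.074 0.019]
rack_slot 0.84 (351, 277) [0.614 0.088 0.027]
spare_plate 0.89 (348, 301) [0.672 0.072 0.027]
flask 0.75 (238, 298) [ 0.649 -0.165  0.053]
flask 0.65 (240, 249) [ 0.529 -0.156  0.058]
flask 0.63 (291, 268) [ 0.59  -0.045  0.054]
flask_collar 0.96 (214, 200) [ 0.397 -0.211  0.081]
flask_collar 0.9 (234, 234) [ 0.51  -0.164  0.093]
flask_collar 0.81 (236, 279) [ 0.633 -0.16   0.109]
ring_top 0.89 (157, 244) [ 0.477 -0.352  0.036]
cradle 0.7 (165, 259) [ 0.527 -0.327  0.046]
oil_can 0.96 (203, 344) [ 0.745 -0.235  0.061]
screwdriver 0.65 (337, 197) [0.378 0.092 0.025]
```

View pics/top0.png

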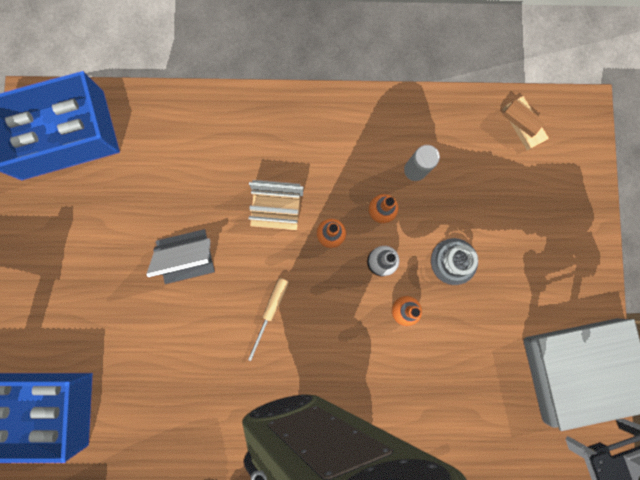

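View pics/scene0.png

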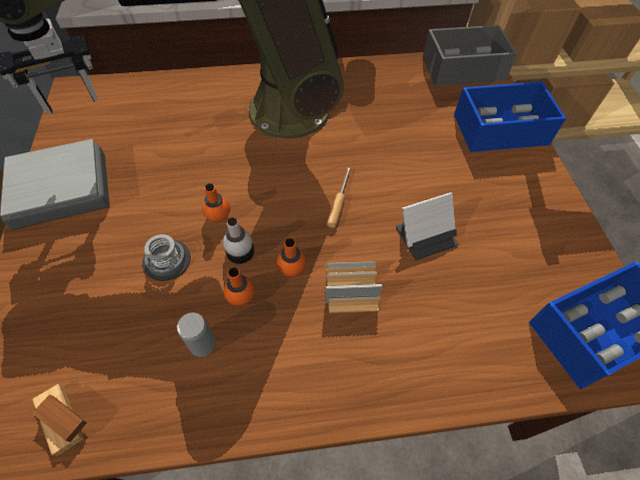

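The top view shows the plate on its rest at (180,255), the rack at (275,207) with the spare plate in its upper slot, the grey flask at (383,261), the sprung ring at (457,260) and three orange decoys. The scene view agrees. Next I fit the plate's geometry from depth.

Run:
```python
from h import *
rng=np.random.default_rng(0)
for c in ('top','scene'):
    P=np.load(f'pics/{c}0P.npy'); im=np.load(f'pics/{c}0.npz')['im'].astype(int)
    m=(P[...,0]>.42)&(P[...,0]<.6)&(P[...,1]>.2)&(P[...,1]<.38)&(P[...,2]>.025)
    bright=im.min(-1)>120
    Q=P[m&bright]; 
    best=None
    for i in range(400):
        a=Q[rng.choice(len(Q),3,False)]; n=np.cross(a[1]-a[0],a[2]-a[0]); n/=np.linalg.norm(n)+1e-9
        k=abs((Q-a[0])@n)<.003
        if best is None or k.sum()>best.sum(): best=k
    I=Q[best]; ce=I.mean(0); n=np.linalg.svd(I-ce)[2][2]; n*=np.sign(n[2])
    yaw=np.arctan2(n[1],n[0]); yv=np.array([-np.sin(yaw),np.cos(yaw),0]); zv=np.cross(n,yv); zv*=np.sign(zv[2])
    a=(I-ce)@yv; b=(I-ce)@zv; q=lambda x:np.percentile(x,[1,99])
    print(c,len(Q),len(I),'n',n.round(3),'lean',np.degrees(np.arccos(zv[2])).round(1),'yaw',np.degrees(yaw).round(1),'ext',np.ptp(q(a)).round(3),np.ptp(q(b)).round(3))
    print(' topmid face',(ce+yv*q(a).mean()+zv*q(b)[1]).round(4),'botmid',(ce+yv*q(a).mean()+zv*q(b)[0]).round(4))
for l,c,uv,z in [('plate_top','scene',(431,198),.104),('plate_top','top',(176,271),.104),('slot','top',(274,219),.006),('slot','scene',(351,277),.006),('ring','top',(461,258),.062),('ring','scene',(157,244),.062),('collar','top',(384,258),.082),('collar','scene',(234,234),.082),('cradle','scene',(165,259),0),('cradle','top',(455,260),0),('flask','top',(381,258),.010),('flask','scene',(240,249),.010)]:
    print(l,c,ray_z(c,uv,z)[:2].round(3))
# rack lips
P=np.load('pics/top0P.npy');m=(P[...,0]>.5)&(P[...,0]<.75)&(P[...,1]>.0)&(P[...,1]<.17)&(P[...,2]>.015)
Q=P[m].astype(np.float32); print('rack',len(Q),cv2.minAreaRect(Q[Q[:,2]<.06][:,:2]))
```

```text
top 1406 1303 n [0.79  0.197 0.581] lean 35.5 yaw 14.0 ext 0.128 0.097
 topmid face [0.4763 0.2846 0.1074] botmid [0.5312 0.2982 0.028 ]
scene 1859 1719 n [0.794 0.198 0.574] lean 35.0 yaw 14.0 ext 0.128 0.092
 topmid face [0.4779 0.2863 0.1074] botmid [0.5289 0.299  0.0324]
plate_top scene [0.47  0.298]
plate_top top [0.469 0.286]
slot top [0.597 0.088]
slot scene [0.603 0.092]
ring top [ 0.503 -0.336]
ring scene [ 0.495 -0.343]
collar top [ 0.5   -0.159]
collar scene [ 0.502 -0.166]
cradle scene [ 0.498 -0.342]
cradle top [ 0.503 -0.344]
flask top [ 0.506 -0.165]
flask scene [ 0.497 -0.162]Traceback (most recent call last):
  File "<stdin>", line 22, in <module>
cv2.error: OpenCV(4.12.0) /io/opencv/modules/imgproc/src/convhull.cpp:143: error: (-215:Assertion failed) total >= 0 && (depth == CV_32F || depth == CV_32S) in function 'convexHull'
```

```bash
cat >> h.py <<'E'
from scipy.linalg import logm, expm
def Rt(yaw,tilt=0):  # tool down, jaw axis x at yaw (deg), tilted outward by tilt (deg) about tool y
    return (R.from_euler('xyz',[np.pi,0,np.radians(yaw)])*R.from_rotvec([0,np.radians(tilt),0])).as_matrix()
def step(pos,yaw,tilt,n,start=None):
    A=T_tool() if start is None else start; B=np.eye(4); B[:3,:3]=Rt(yaw,tilt); B[:3,3]=pos
    D=np.linalg.inv(A)@B; S=np.real(expm(np.real(logm(D))/n)); 
    print('n',n,'row cm',(S[:3,3]*100).round(2),'rad',R.from_matrix(S[:3,:3]).as_rotvec().round(4)); return B
E
python3 - <<'E'
from h import *
p=ctrl.camera_params('wrist'); print(p['vertical_fov'],p['cx'],p['cy']); print(np.array(p['mount']).round(3))
B=step([.40,-.24,.30],-28,0,8)
step([.50,.09,.30],3,0,8,B)
# rack points
for c in ('top','scene'):
    P=np.load(f'pics/{c}0P.npy');m=(P[...,0]>.5)&(P[...,0]<.75)&(P[...,1]>.03)&(P[...,1]<.16)&(P[...,2]>.02)&(P[...,2]<.06)
    Q=P[m]; print(c,len(Q),Q.min(0),Q.max(0),cv2.minAreaRect(Q[:,:2].astype('f4').reshape(-1,1,2)))
E
```

```text
69.19717957648878 319.67305882737827 239.92674769033144
[[ 1.     0.     0.001 -0.   ]
 [-0.001  0.971  0.238 -0.068]
 [-0.001 -0.238  0.971 -0.21 ]
 [ 0.     0.     0.     1.   ]]
n 8 row cm [-1.1  -4.54 -1.56] rad [ 0.     -0.     -0.0959]
n 8 row cm [ 0.18 -4.36 -0.  ] rad [-0.      0.     -0.0676]
top 972 [0.58323118 0.03063822 0.02007349] [0.68156382 0.14374085 0.05991078] ((0.6319498419761658, 0.08655069023370743), (0.11150002479553223, 0.09183616936206818), 85.74413299560547)
scene 1389 [0.58457171 0.03012551 0.02002918] [0.68239711 0.14625319 0.05996174] ((0.6318010091781616, 0.08858223259449005), (0.11192207783460617, 0.09355740994215012), 85.34986877441406)
```

```bash
python3 -m inch '[-1.1,-4.54,-1.56,0,0,-0.096,1,-1.1,-4.54,-1.56,0,0,-0.096,1,-1.1,-4.54,-1.56,0,0,-0.096,1,-1.1,-4.54,-1.56,0,0,-0.096,1,-1.1,-4.54,-1.56,0,0,-0.096,1,-1.1,-4.54,-1.56,0,0,-0.096,1,-1.1,-4.54,-1.56,0,0,-0.096,1,-1.1,-4.54,-1.56,0,0,-0.096,1,0,0,0,0,0,0,1,0,0,0,0,0,0,1]'
python3 - <<'E'
from h import *
im,d,T=snap('wrist','w1')
for l,z in [('flask_collar',.082),('ring_top',.062)]:
    for r in ctrl.place_of('wrist',l)[:4]: print(l,round(r['score'],2),np.round(r['centre']),ray_z('wrist',r['centre'],z,T).round(4))
B=step([.50,.09,.30],-4.5,0,8)
E
```

```text
time_s: 2.45
ee_pos: [0.4001, -0.2401, 0.3]
eef_rot: [3.141, 0.0, -0.489]
force: [-0.4, -0.9, 0.1]
grip_width: 0.0941
flask_collar 0.95 [365. 116.] [ 0.4988 -0.1658  0.082 ]
flask_collar 0.85 [458.  68.] [ 0.6143 -0.1689  0.082 ]
flask_collar 0.56 [299. 197.] [ 0.3853 -0.2128  0.082 ]
n 8 row cm [-0.07 -4.35 -0.  ] rad [-0.      0.0001 -0.0514]
```

```bash
python3 -m inch '[0.45,-4.37,0,0,0,-0.051,1,0.45,-4.37,0,0,0,-0.051,1,0.45,-4.37,0,0,0,-0.051,1,0.45,-4.37,0,0,0,-0.051,1,0.45,-4.37,0,0,0,-0.051,1,0.45,-4.37,0,0,0,-0.051,1,0.45,-4.37,0,0,0,-0.051,1,0.45,-4.37,0,0,0,-0.051,1,0,0,0,0,0,0,1,0,0,0,0,0,0,1]'
python3 - <<'E'
from h import *
im,d,T=snap('wrist','w2')
P=cloud('wrist',d,T)
for l,z in [('rack_slot',.006)]:
    for r in ctrl.place_of('wrist',l)[:4]: print(l,round(r['score'],2),np.round(r['centre']),ray_z('wrist',r['centre'],z,T).round(4))
m=(P[...,0]>.5)&(P[...,0]<.7)&(P[...,1]>.0)&(P[...,1]<.18)&(P[...,2]>.02)&(P[...,2]<.06)
Q=P[m]; print(len(Q),cv2.minAreaRect(Q[:,:2].astype('f4').reshape(-1,1,2)))
a=cv2.imread('pics/w1.png');b=cv2.imread('pics/w2.png'); cv2.imwrite('pics/w12.png',np.vstack([cv2.resize(a,(400,300)),cv2.resize(b,(400,300))]))
E
```

```text
time_s: 3.85
ee_pos: [0.5401, 0.079, 0.2999]
eef_rot: [3.141, 0.001, -0.081]
force: [0.8, 0.2, 0.3]
grip_width: 0.0939
rack_slot 0.6 [361. 192.] [0.6    0.0906 0.006 ]
2857 ((0.6324583888053894, 0.08415284752845764), (0.11826413869857788, 0.09156324714422226), 85.47296905517578)
```

View pics/w2.png

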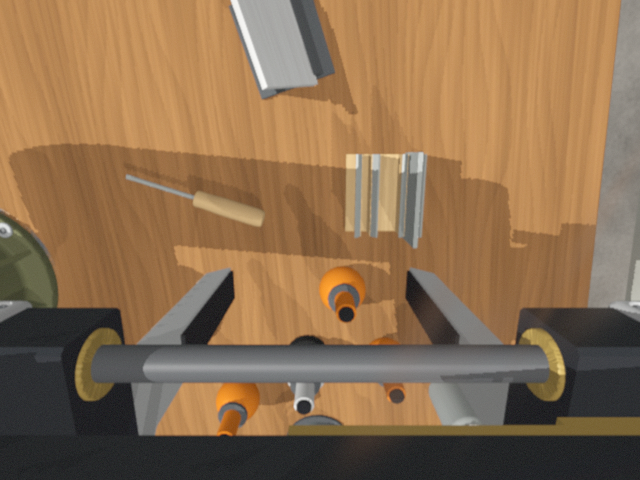

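Run:
```python
from h import *
z=np.load('pics/w2.npz');P=cloud('wrist',z['d'],z['T'])
ang=np.radians(-4.5);ex=np.array([np.cos(ang),np.sin(ang)]);ey=np.array([-np.sin(ang),np.cos(ang)])
q=(P[...,:2]-[.602,.09])
a=q@ex;b=q@ey
for lo in (-.04,-.02,0,.02,.04):
    m=(b>lo-.006)&(b<lo+.006)&(a>-.06)&(a<.10)
    h=[]
    for x in np.arange(-.05,.09,.003):
        k=m&(a>=x)&(a<x+.003); h.append(int(1000*np.nanmedian(P[...,2][k])) if k.sum()>3 else -9)
    print(lo,h)
A=np.eye(4);A[:3,:3]=Rt(14,0);A[:3,3]=[.44,.277,.22]
step(A[:3,3],14,0,6); step([.446,.278,.147],14,35,5,A)
```

```text
-0.04 [0, 0, 0, 0, 0, 0, 0, 0, 5, 6, 6, 6, 9, 46, 42, -9, 7, 6, 16, 41, 46, 49, 47, -9, 6, 7, 7, 6, 6, 6, 6, 6, 21, 44, 41, 55, 76, 76, -9, -9, 48, 49, -9, -9, -9, -9, -9]
-0.02 [0, 0, 1, 0, 0, 0, 1, 0, 2, 6, 6, 364, 419, 45, 41, -9, 6, 6, 12, 42, 46, 49, -9, -9, 7, 6, 6, 6, 6, 6, 6, 6, 23, 45, 41, 54, 75, 76, -9, -9, 48, 49, -9, -9, -9, -9, -9]
0 [454, 454, 455, 454, 454, 454, 454, 454, 454, 454, 454, 454, 445, 452, 452, 452, 451, 450, 16, 42, 46, 48, -9, -9, 6, 6, 6, 6, 6, 6, 6, 6, 21, 45, 41, 56, 76, 76, -9, -9, 47, 49, -9, -9, -9, -9, 1]
0.02 [0, 0, 0, 0, 0, 0, 0, 1, 1, 6, 6, 438, 444, 447, 447, 447, 444, 440, 437, 436, 432, 431, 430, -9, 7, 6, 7, 7, 6, 6, 6, 7, 20, 44, 41, 55, 76, 76, -9, -9, 47, 48, -9, -9, -9, -9, -9]
0.04 [0, 0, 0, 0, 0, 0, 0, 0, 3, 6, 7, 7, 47, 44, 42, -9, 7, 6, 18, 42, 46, 48, -9, -9, 6, 6, 6, 6, 6, 6, 6, 7, 20, 45, 40, 53, 76, 76, -9, -9, 48, 49, -9, -9, -9, -9, 1]
n 6 row cm [-1.49 -3.4   1.34] rad [ 0.      0.     -0.0544]
n 5 row cm [-0.24  0.01  1.47] rad [-0.      0.1222  0.    ]
```

The wrist view shows the rack at (385,195), with the free slot between the lips at columns 358 and 374 and the spare plate at column 412. The slot middle comes out at about (0.602, 0.090), yaw -4.5°. Now to the plate pre-grasp.

```bash
python3 -m inch '[-1.49,-3.4,1.34,0,0,-0.0544,1,-1.49,-3.4,1.34,0,0,-0.0544,1,-1.49,-3.4,1.34,0,0,-0.0544,1,-1.49,-3.4,1.34,0,0,-0.0544,1,-1.49,-3.4,1.34,0,0,-0.0544,1,-1.49,-3.4,1.34,0,0,-0.0544,1,-0.24,0,1.47,0,0.1222,0,1,-0.24,0,1.47,0,0.1222,0,1,-0.24,0,1.47,0,0.1222,0,1,-0.24,0,1.47,0,0.1222,0,1,-0.24,0,1.47,0,0.1222,0,1,0,0,0,0,0,0,1,0,0,0,0,0,0,1]'
python3 - <<'E'
from h import *
im,d,T=snap('wrist','w3'); P=cloud('wrist',d,T)
for r in ctrl.place_of('wrist','plate_top')[:2]: print(r,ray_z('wrist',r['centre'],.105,T))
n=np.array([.794,.198,.575]); c=(P-[.4739,.2847,.1051])
m=(abs(c@n)<.012)&(P[...,2]>.03)&(np.linalg.norm(c,axis=-1)<.12)
I=P[m]; print(len(I))
print('mid-plane offset hist',np.percentile(c[m]@n,[2,10,50,90,98]).round(4))
yv=np.array([-np.sin(.244),np.cos(.244),0]); zv=np.array([-.5565,-.1388,.8192])
print('y',np.percentile(c[m]@yv,[0.5,2,50,98,99.5]).round(4),'z',np.percentile(c[m]@zv,[2,50,98,99.5]).round(4))
step([.4989,.2909,.0682],14,35,6)
E
```

```text
time_s: 5.58
ee_pos: [0.4466, 0.279, 0.148]
eef_rot: [-3.141, -0.61, 0.245]
force: [-0.5, 0.0, -0.6]
grip_width: 0.0938
3318
mid-plane offset hist [-0.0115 -0.0097 -0.001   0.009   0.0114]
y [-0.0631 -0.0584  0.0041  0.0629  0.065 ] z [-0.0931 -0.0199 -0.0001  0.0003]
n 6 row cm [-0.03  0.02  1.6 ] rad [-0.0001 -0.0001  0.0001]
```

View pics/w3.png

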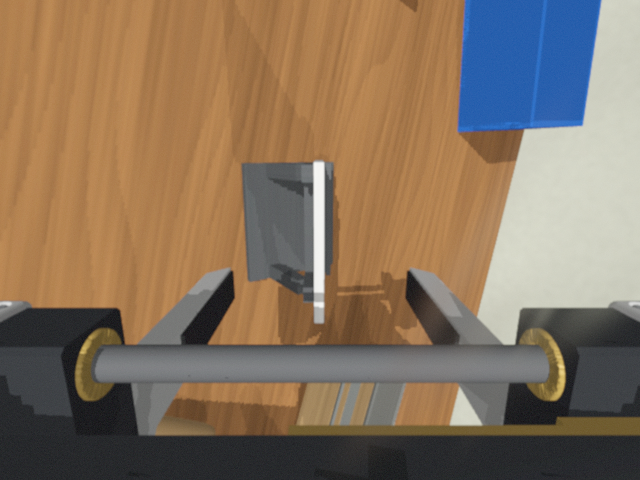

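Plate edge-on at column 319, midway between the fingers at 230 and 410, so it is well centred. Advance 9.6 cm and grip.

```bash
python3 -m inch '[0,0.02,1.6,0,0,0,1,0,0.02,1.6,0,0,0,1,0,0.02,1.6,0,0,0,1,0,0.02,1.6,0,0,0,1,0,0.02,1.6,0,0,0,1,0,0.02,1.6,0,0,0,1,0,0,0,0,0,0,0,0,0,0,0,0,0,0,0,0,0,0,0,0,0,0,0,0,0,0,0,0,0,0,0,0,0,0,0,0,0,0,0,0,0,0]' 40
python3 - <<'E'
from h import *
o=ctrl.get_obs();print(o['grip_width'],o['force'])
E
```

```text
time_s: 7.18
ee_pos: [0.4994, 0.2915, 0.0682]
eef_rot: [-3.142, -0.611, 0.246]
force: [0.5, 0.2, -0.1]
grip_width: 0.0373
0.03729837773024455 [ 0.54554379  0.23238439 -0.08843575]
```

```bash
python3 -m inch '[0,0,0,0,0,0,0,0,0,0,0,0,0,0,0,0,0,0,0,0,0,0,0,0,0,0,0,0,0,0,0,0,0,0,0]' 40
python3 - <<'E'
from h import *
# lift along world z by 15cm keeping tilt; then untilt above; then over slot
T=T_tool()
B=step([.50,.29,.20],14,35,5)
C=step([.52,.22,.26],5,0,5,B)
step([.602,.090,.19],-4.5,0,5,C)
E
```

```text
time_s: 7.8
ee_pos: [0.4997, 0.2916, 0.0684]
eef_rot: [-3.141, -0.612, 0.246]
force: [3.1, 1.1, 1.4]
grip_width: 0.0075
n 5 row cm [ 1.51  0.03 -2.16] rad [-0.0003 -0.0002  0.0003]
n 5 row cm [ 0.57  1.43 -1.1 ] rad [-0.0096 -0.1219  0.0304]
n 5 row cm [1.59 2.64 1.4 ] rad [-0.     -0.      0.0332]
```

```bash
python3 -m inch '[0.57,0,-0.82,0,0,0,0,1.51,0,-2.16,0,0,0,0,1.51,0,-2.16,0,0,0,0,1.51,0,-2.16,0,0,0,0,1.51,0,-2.16,0,0,0,0,1.51,0,-2.16,0,0,0,0,0.57,1.43,-1.1,0,-0.122,0.0304,0,0.57,1.43,-1.1,0,-0.122,0.0304,0,0.57,1.43,-1.1,0,-0.122,0.0304,0,0.57,1.43,-1.1,0,-0.122,0.0304,0,0.57,1.43,-1.1,0,-0.122,0.0304,0,0,0,0,0,0,0,0,0,0,0,0,0,0,0]' 40
python3 - <<'E'
from h import *
o=ctrl.get_obs();print(o['grip_width'],o['eef_rot'])
snap('wrist','w4'); snap('scene','s4')
a=cv2.imread('pics/w4.png');b=cv2.imread('pics/s4.png'); cv2.imwrite('pics/4.png',np.hstack([cv2.resize(a,(400,300)),b[60:360,240:640]]))
step([.602,.090,.19],-4.5,0,6)
E
```

```text
time_s: 9.43
ee_pos: [0.5194, 0.2209, 0.2677]
eef_rot: [-3.097, 0.004, 0.104]
force: [0.4, 0.2, -2.8]
grip_width: 0.0077
0.007658340440191118 [-3.09703106  0.00373024  0.10407195]
n 6 row cm [1.32 2.26 1.24] rad [-0.0074  0.0012  0.0305]
```

View pics/4.png

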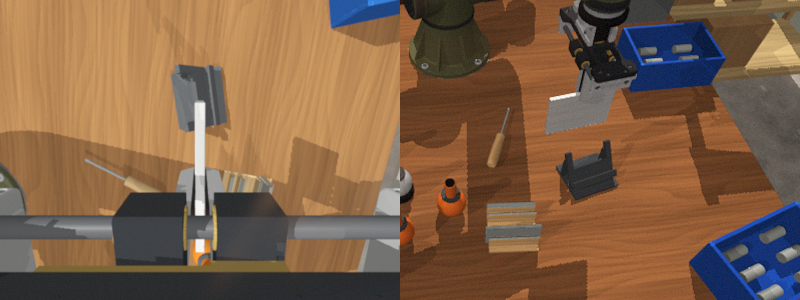

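The plate is held upright edge-on (wrist column ~200 of 400), clear of the rest. Move over the slot and measure the held plate in tool coordinates.

```bash
python3 -m inch '[1.32,2.26,1.24,-0.0074,0,0.0305,0,1.32,2.26,1.24,-0.0074,0,0.0305,0,1.32,2.26,1.24,-0.0074,0,0.0305,0,1.32,2.26,1.24,-0.0074,0,0.0305,0,1.32,2.26,1.24,-0.0074,0,0.0305,0,1.32,2.26,1.24,-0.0074,0,0.0305,0,0,0,0,0,0,0,0,0,0,0,0,0,0,0]'
python3 - <<'E'
from h import *
im,d,T=snap('wrist','w5'); P=cloud('wrist',d,T)
Q=(P-T[:3,3])@T[:3,:3]   # tool coords
m=(im.min(-1)>140)&(abs(Q[...,0])<.012)&(Q[...,2]<-.02)&(Q[...,2]>-.09)&(abs(Q[...,1])<.08)
q=Q[m]; print(len(q))
for lo in np.arange(-.08,.08,.01):
    k=q[(q[:,1]>=lo)&(q[:,1]<lo+.01)]
    if len(k)>5: print(lo.round(2),len(k),np.median(k,0).round(4), k[:,1].min().round(4),k[:,1].max().round(4))
im,d,T=snap('scene','s5'); P=cloud('scene',d)
Q=(P-T[:3,3])@T[:3,:3]
m=(abs(Q[...,0])<.02)&(abs(Q[...,1])<.09)&(Q[...,2]<.08)&(Q[...,2]>-.06)&(im.min(-1)>90)
q=Q[m];print('scene',len(q),np.percentile(q,[.5,2,98,99.5],axis=0).round(4))
for lo in np.arange(-.07,.07,.02):
    k=q[(q[:,1]>=lo)&(q[:,1]<lo+.02)]
    if len(k)>5: print(lo.round(2),np.percentile(k[:,2],[1,99]).round(4))
step([.602,.090,.063],-4.5,0,1)
cv2.imwrite('pics/5.png',cv2.imread('pics/s5.png')[180:380,230:500].repeat(2,0).repeat(2,1))
E
```

```text
time_s: 10.52
ee_pos: [0.6023, 0.0896, 0.1905]
eef_rot: [3.141, 0.007, -0.079]
force: [0.0, -0.3, -2.3]
grip_width: 0.0074
3097
-0.07 174 [-0.0008 -0.0626 -0.0438] -0.0648 -0.0602
-0.06 364 [-0.0008 -0.0551 -0.044 ] -0.0599 -0.05
-0.05 325 [-0.0003 -0.0452 -0.044 ] -0.05 -0.0402
-0.04 320 [-0.0003 -0.0351 -0.044 ] -0.04 -0.0301
-0.03 317 [-0.0008 -0.025  -0.044 ] -0.03 -0.02
-0.02 301 [-0.0003 -0.0151 -0.044 ] -0.02 -0.01
-0.01 273 [-0.0003 -0.0054 -0.044 ] -0.01 -0.0
-0.0 261 [-0.0003  0.005  -0.0441] 0.0 0.01
0.01 261 [-0.0003  0.0149 -0.0441] 0.0101 0.0199
0.02 213 [-0.0002  0.024  -0.0441] 0.02 0.0286
0.05 181 [-0.0002  0.0559 -0.0441] 0.0513 0.06
0.06 107 [-0.0002  0.0624 -0.0439] 0.0601 0.0657
scene 1527 [[-0.0038 -0.065  -0.0456]
 [-0.0017 -0.063  -0.0446]
 [ 0.0046  0.0624  0.0534]
 [ 0.0051  0.064   0.0548]]
-0.07 [-0.0297  0.0546]
-0.05 [-0.0163  0.0541]
-0.03 [-0.0149  0.0543]
-0.01 [-0.0152  0.0557]
0.01 [-0.0444  0.0544]
0.03 [-0.046   0.0532]
0.05 [-0.0453  0.0526]
n 1 row cm [ 0.07 -0.   12.78] rad [0.0004 0.0066 0.    ]
```

View pics/5.png

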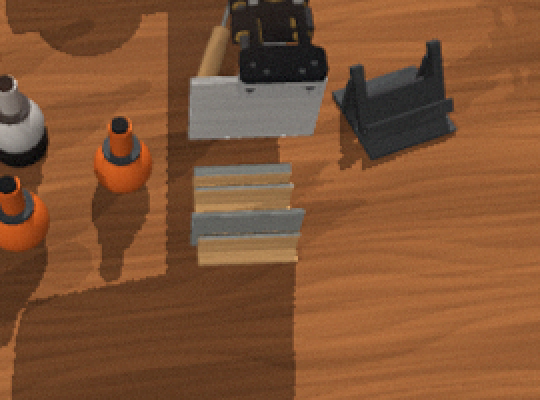

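Plate in tool axes: middle at y≈0, top edge 44 mm behind the TCP, level. Descend to the lips, then slowly into the slot.

```bash
python3 -m inch '[0.05,0,2,0,0.0066,0,0,0,0,2,0,0,0,0,0,0,2,0,0,0,0,0,0,2,0,0,0,0,0,0,0.5,0,0,0,0,0,0,0.5,0,0,0,0,0,0,0.5,0,0,0,0,0,0,0.5,0,0,0,0,0,0,0,0,0,0,0]'
python3 - <<'E'
from h import *
im,d,T=snap('wrist','w6');P=cloud('wrist',d,T)
ang=np.radians(-4.5);ex=np.array([np.cos(ang),np.sin(ang)]);ey=np.array([-np.sin(ang),np.cos(ang)])
q=(P[...,:2]-[.602,.09]);a=q@ex;b=q@ey
for lo in (.03,.045,.053):
    m=abs(b-lo)<.004; print(lo,[(int(x*1e3),int(1e3*np.nanmedian(P[...,2][k]))) for x in np.arange(-.04,.07,.002) if (k:=m&(a>=x)&(a<x+.002)).sum()>3])
z=(P[...,2]>.035)&(P[...,2]<.052)&(abs(a)<.03); print('lip b max',np.percentile(b[z],[99,99.8]))
E
```

```text
time_s: 11.75
ee_pos: [0.6023, 0.0894, 0.0901]
eef_rot: [3.141, 0.001, -0.079]
force: [0.4, -0.7, -2.6]
grip_width: 0.0076
0.03 [(-40, 233), (-38, 233), (-36, 233), (-33, 233), (-31, 233), (-29, 1), (-27, 239), (-25, 240), (-23, 240), (-21, 240), (-19, 240), (-17, 240), (-15, 240), (-13, 240), (-11, 240), (-9, 240), (-7, 240), (-5, 237), (-3, 233), (-1, 233), (0, 232), (2, 233), (4, 236), (6, 240), (8, 240), (10, 240), (12, 240), (14, 240), (16, 240), (18, 240), (20, 240), (22, 240), (24, 240), (26, 239), (28, 6), (30, 233), (32, 233), (34, 233), (36, 233), (38, 233), (40, 233), (42, 233), (44, 233), (46, 233), (48, 232), (50, 233), (52, 233), (54, 233), (56, 76), (58, 233), (60, 233), (62, 233), (64, 233), (66, 233), (68, 231), (70, 224)]
0.045 [(-40, 0), (-38, 0), (-36, 0), (-33, 0), (-31, 0), (-29, 0), (-27, 0), (-25, 1), (-23, 6), (-21, 6), (-19, 6), (-17, 6), (-15, 48), (-13, 49), (-11, 47), (-9, 45), (-7, 42), (-3, 133), (-1, 134), (0, 134), (2, 133), (6, 40), (8, 42), (10, 45), (12, 48), (14, 48), (18, 6), (20, 6), (22, 6), (24, 6), (26, 6), (28, 6), (30, 6), (32, 6), (34, 6), (36, 6), (38, 6), (40, 6), (42, 6), (44, 7), (46, 48), (48, 20), (50, 44), (52, 41), (54, 40), (56, 54), (58, 76), (60, 76), (62, 76), (70, 47)]
0.053 [(-40, 0), (-38, 0), (-36, 0), (-33, 0), (-31, 0), (-29, 0), (-27, 0), (-25, 0), (-23, 6), (-21, 1), (-19, 6), (-17, 1), (-15, 5), (-13, 27), (-11, 45), (-9, 43), (-7, 42), (-5, 133), (-3, 133), (-1, 134), (0, 134), (2, 134), (6, 24), (8, 41), (10, 43), (12, 47), (14, 48), (16, 1), (18, 5), (20, 5), (22, 2), (24, 5), (26, 5), (28, 5), (30, 6), (32, 1), (34, 6), (36, 5), (38, 5), (40, 6), (42, 3), (44, 6), (46, 8), (48, 18), (50, 33), (52, 33), (54, 2), (56, 51), (58, 73), (60, 76), (62, 76), (66, 0), (68, 0), (70, 0)]
lip b max [0.05349602 0.0641431 ]
```

Lips sit symmetrically about a≈+0.5 mm, with the plate between them. Continue down.

```bash
python3 -m inch '[0.05,0,0.5,0,0,0,0,0,0,0.5,0,0,0,0,0,0,0.5,0,0,0,0,0,0,0.5,0,0,0,0,0,0,0.4,0,0,0,0,0,0,0.2,0,0,0,0,0,0,0,0,0,0,0]'
python3 -m inch '[0,0,0.1,0,0,0,0,0,0,0.1,0,0,0,0,0,0,0,0,0,0,0]'
```

```text
time_s: 12.68
ee_pos: [0.6029, 0.0894, 0.0643]
eef_rot: [3.141, 0.001, -0.079]
force: [0.3, 0.1, -2.9]
grip_width: 0.0073
time_s: 13.05
ee_pos: [0.6031, 0.0894, 0.0626]
eef_rot: [3.141, 0.0, -0.079]
force: [-0.1, -0.7, -0.4]
grip_width: 0.0074
```

```bash
python3 -m inch '[0,0,0.06,0,0,0,0,0,0,0,0,0,0,0,0,0,0,0,0,0,0.25,0,0,0,0,0,0,0.25,0,0,0,0,0,0,0.25,0,0,0,0,0,0,0.25]'
python3 - <<'E'
from h import *
T=T_tool()
B=step([.603,.0894,.20],-4.5,0,6)
step([.46,-.10,.26],-17,0,6,B)
E
```

```text
time_s: 13.8
ee_pos: [0.6029, 0.0894, 0.0617]
eef_rot: [3.141, 0.001, -0.079]
force: [0.1, -0.1, -0.0]
grip_width: 0.0235
n 6 row cm [ 0.    0.   -2.31] rad [ 0.0001  0.0002 -0.0001]
n 6 row cm [-1.82  3.52 -1.  ] rad [-0.     -0.      0.0364]
```

```bash
python3 -m inch '[0,0,-0.6,0,0,0,0.25,0,0,-2.3,0,0,0,0.25,0,0,-2.3,0,0,0,0.25,0,0,-2.3,0,0,0,0.25,0,0,-2.3,0,0,0,0.3,0,0,-2.3,0,0,0,0.4,0,0,-2.3,0,0,0,0.4,0,0,0,0,0,0,0.4]'
python3 - <<'E'
from h import *
im,d,T=snap('wrist','w7');P=cloud('wrist',d,T)
ang=np.radians(-4.5);ex=np.array([np.cos(ang),np.sin(ang)]);ey=np.array([-np.sin(ang),np.cos(ang)])
q=(P[...,:2]-[.602,.09]);a=q@ex;b=q@ey
m=(abs(a)<.012)&(P[...,2]>.085)&(P[...,2]<.12)&(abs(b)<.1)
print(m.sum(),'a',np.nanpercentile(a[m],[2,50,98]).round(4),'b',np.nanpercentile(b[m],[.5,2,98,99.5]).round(4),'z',np.nanpercentile(P[...,2][m],[2,50,98]).round(4))
for lo in (-.05,0,.05):
    k=m&(abs(b-lo)<.01); print(lo,np.median(a[k]).round(4),np.median(P[...,2][k]).round(4))
step([.46,-.10,.27],-17,0,6)
E
```

```text
time_s: 14.8
ee_pos: [0.6037, 0.0896, 0.2076]
eef_rot: [3.142, -0.003, -0.079]
force: [0.1, 0.4, -0.6]
grip_width: 0.0378
1246 a [-0.0028  0.0009  0.0047] b [-0.0651 -0.0626  0.062   0.0637] z [0.1051 0.1066 0.108 ]
-0.05 0.0009 0.1066
0 0.0009 0.1065
0.05 0.001 0.1065
n 6 row cm [-1.82  3.52 -1.07] rad [ 0.0001 -0.      0.0362]
```

View pics/w7.png

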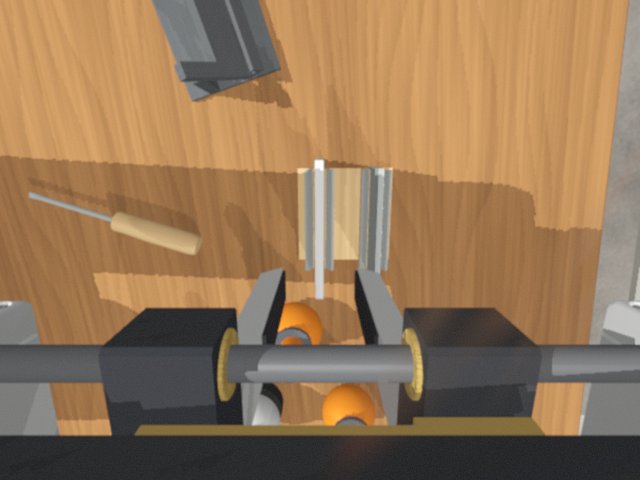

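The plate stands in the free slot at (319,160–297), top at z≈0.106, centred within about 1 mm along and across, vertical. Next I look at the ring from close by, then the flask.

Run:
```python
from h import *
step([.47,-.42,.26],-20,0,11)
```

```text
n 11 row cm [-0.26  4.8  -0.49] rad [ 0.     -0.      0.0245]
```

```bash
python3 -m inch '[-0.26,4.8,-1.3,0,0,0.0245,0.4,-0.26,4.8,-1.3,0,0,0.0245,0.4,-0.26,4.8,-1.3,0,0,0.0245,0.4,-0.26,4.8,-1.3,0,0,0.0245,0.4,-0.26,4.8,0,0,0,0.0245,0.4,-0.26,4.8,0,0,0,0.0245,0.4,-0.26,4.8,0,0,0,0.0245,0.4,-0.26,4.8,0,0,0,0.0245,0.4,-0.26,4.8,0,0,0,0.0245,0.4,-0.26,4.8,0,0,0,0.0245,0.4,-0.26,4.8,0,0,0,0.0245,0.7,0,0,0,0,0,0,0.7,0,0,0,0,0,0,0.7]'
python3 - <<'E'
from h import *
im,d,T=snap('wrist','w8');P=cloud('wrist',d,T); print(T[:3,3])
for l,z in [('ring_top',.062),('cradle',0),('flask_collar',.082)]:
    for r in ctrl.place_of('wrist',l)[:4]: print(l,round(r['score'],2),np.round(r['centre']),ray_z('wrist',r['centre'],z,T).round(4))
q=np.linalg.norm(P[...,:2]-[.50,-.341],axis=-1)
m=(P[...,2]>.058)&(P[...,2]<.066)&(q<.05)
print(m.sum(),np.nanmedian(P[...,2][m]),cv2.minEnclosingCircle(P[m][:,:2].astype('f4').reshape(-1,1,2)))
m=(P[...,2]>.010)&(P[...,2]<.07)&(q<.075)
print(m.sum(),cv2.minEnclosingCircle(P[m][:,:2].astype('f4').reshape(-1,1,2)))
step([.48,-.25,.24],-20,0,4)
E
```

```text
time_s: 16.48
ee_pos: [0.4697, -0.4199, 0.2571]
eef_rot: [3.142, 0.002, -0.349]
force: [-0.5, 0.4, -0.3]
grip_width: 0.0636
[ 0.4697406  -0.41992869  0.25713723]
cradle 0.95 [322. 142.] [ 0.5004 -0.341   0.    ]
flask_collar 0.77 [180.  61.] [ 0.3905 -0.2208  0.082 ]
1489 0.062342651316688535 ((0.501011312007904, -0.33921608328819275), 0.03385118395090103)
2952 ((0.501034140586853, -0.3391530513763428), 0.046048566699028015)
n 4 row cm [-1.22 -4.07  0.45] rad [0.0002 0.0001 0.0005]
```

View pics/w8.png

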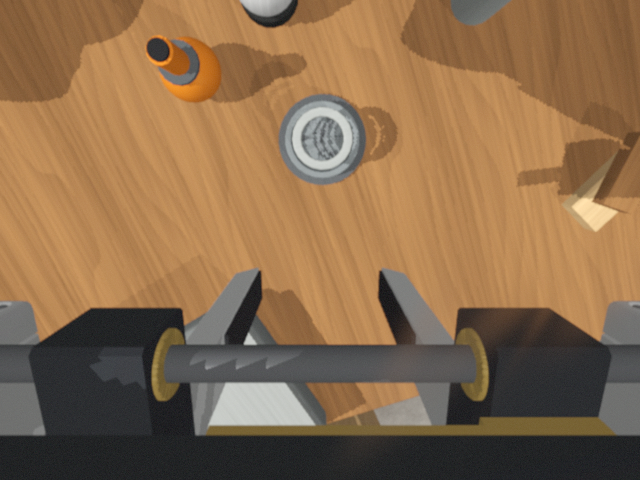

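Sprung ring at (322,137): centre (0.501, -0.339), radius 33.9 mm and height 62 mm, as specified. Now the flask.

```bash
python3 -m inch '[-1.22,-4.07,0.45,0,0,0,0.7,-1.22,-4.07,0.45,0,0,0,0.7,-1.22,-4.07,0.45,0,0,0,0.7,-1.22,-4.07,0.45,0,0,0,0.7,0,0,0,0,0,0,0.7,0,0,0,0,0,0,0.7]'
python3 - <<'E'
from h import *
im,d,T=snap('wrist','w9');P=cloud('wrist',d,T); print(T[:3,3])
for l,z in [('flask_collar',.082)]:
    for r in ctrl.place_of('wrist',l)[:4]: print(l,round(r['score'],2),np.round(r['centre']),ray_z('wrist',r['centre'],z,T).round(4))
q=np.linalg.norm(P[...,:2]-[.50,-.164],axis=-1)
for a,b in ((.079,.086),(.12,.135)):
    m=(P[...,2]>a)&(P[...,2]<b)&(q<.04)
    print(m.sum(),np.nanpercentile(P[...,2][m],[5,50,95]),cv2.minEnclosingCircle(P[m][:,:2].astype('f4').reshape(-1,1,2)))
step([.50,-.164,.15],-20,0,4)
E
```

```text
time_s: 17.42
ee_pos: [0.4796, -0.2508, 0.2404]
eef_rot: [3.14, -0.0, -0.348]
force: [0.8, -0.8, 0.3]
grip_width: 0.0657
[ 0.47962718 -0.25080617  0.2403601 ]
flask_collar 0.82 [231. 219.] [ 0.39   -0.2177  0.082 ]
flask_collar 0.81 [424.  93.] [ 0.6196 -0.1664  0.082 ]
flask_collar 0.8 [307. 135.] [ 0.497 -0.164  0.082]
811 [0.08076968 0.08206202 0.08348354] ((0.49877071380615234, -0.1644505262374878), 0.021900145336985588)
658 [0.12328178 0.12757961 0.1292173 ] ((0.4986686706542969, -0.16463100910186768), 0.012977786362171173)
n 4 row cm [-0.26 -2.23  2.25] rad [ 0.0002  0.0001 -0.    ]
```

View pics/w9.png

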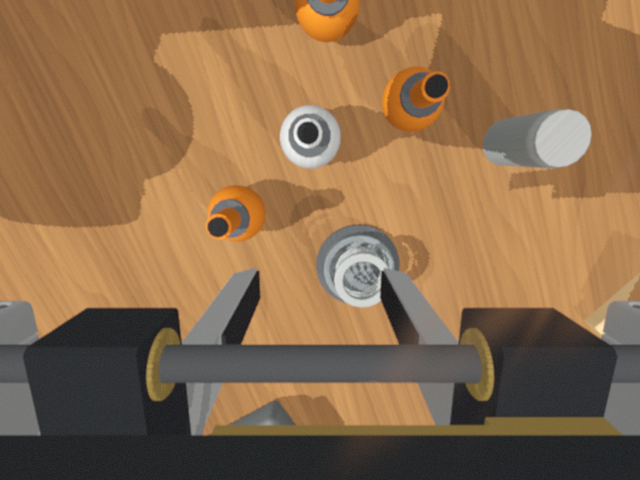

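Grey flask at (309,136): collar circle (0.4987, -0.1645), radius 22 mm, top at 82 mm, as specified. Approach and grip the neck with the tips 4 mm above the collar.

```bash
python3 -m inch '[-0.29,-2.19,1.9,0,0,0,0.7,-0.29,-2.19,1.9,0,0,0,0.7,-0.29,-2.19,1.9,0,0,0,0.7,-0.29,-2.19,1.9,0,0,0,0.7,0,0,0,0,0,0,0.7,0,0,1.95,0,0,0,0.7,0,0,1.95,0,0,0,0.7,0,0,1.95,0,0,0,0.7,0,0,1.95,0,0,0,0.7,0,0,0,0,0,0,0.7,0,0,0,0,0,0,0,0,0,0,0,0,0,0,0,0,0,0,0,0,0,0,0,0,0,0,0,0,0,0,0,0,0,0,0,0,0,0,0,0,0,0,0,0,0]' 45
python3 - <<'E'
from h import *
o=ctrl.get_obs();print(o['ee_pos'],o['grip_width'],o['force'])
E
```

```text
[ 0.47941388 -0.2514546   0.2400872 ] 0.06591738787779773 [-0.32414672 -0.2808439   0.33510852]$: bad value
```

The call was refused because the number count was off. Retyping it in two calls.

```bash
python3 -m inch '[-0.29,-2.19,1.9,0,0,0,0.7,-0.29,-2.19,1.9,0,0,0,0.7,-0.29,-2.19,1.9,0,0,0,0.7,-0.29,-2.19,1.9,0,0,0,0.7,0,0,0,0,0,0,0.7,0,0,1.95,0,0,0,0.7,0,0,1.95,0,0,0,0.7,0,0,1.95,0,0,0,0.7,0,0,1.95,0,0,0,0.7,0,0,0,0,0,0,0.7]' 45
python3 -m inch '[0,0,0,0,0,0,0,0,0,0,0,0,0,0,0,0,0,0,0,0,0,0,0,0,0,0,0,0,0,0,0,0,0,0,0,0,0,0,0,0,0,0]' 45
```

```text
time_s: 18.77
ee_pos: [0.4979, -0.1656, 0.0856]
eef_rot: [3.141, 0.002, -0.35]
force: [0.1, -0.2, 1.1]
grip_width: 0.0659
time_s: 19.52
ee_pos: [0.4984, -0.1647, 0.0861]
eef_rot: [3.141, 0.0, -0.349]
force: [0.9, -0.4, 1.1]
grip_width: 0.0242
```

```bash
python3 -m inch '[0,0,-0.5,0,0,0,0,0,0,-2,0,0,0,0,0,0,-2,0,0,0,0,0,0,-2,0,0,0,0,0,0,-2,0,0,0,0,0,0,-0.5,0,0,0,0,0,0,0,0,0,0,0,0,0,0,0,0,0,0]' 45
python3 -m inch '[0.62,1.63,0,0,0,0,0,1.24,3.27,0,0,0,0,0,1.24,3.27,0,0,0,0,0,1.24,3.27,0,0,0,0,0,1.24,3.27,0,0,0,0,0,0.62,1.63,0,0,0,0,0,0,0,0,0,0,0,0,0,0,0,0,0,0,0]' 45
python3 - <<'E'
from h import *
im,d,T=snap('wrist','w10');P=cloud('wrist',d,T); o=ctrl.get_obs();print(o['ee_pos'],o['grip_width'],o['force'],o['moment'])
snap('scene','s10');im,d,_=snap('top','t10')
a=cv2.imread('pics/s10.png')[120:360,60:380];b=cv2.imread('pics/w10.png')
cv2.imwrite('pics/10.png',np.hstack([cv2.resize(a,(400,300)),cv2.resize(b,(400,300))]))
Q=(P-T[:3,3])@T[:3,:3]
m=(np.linalg.norm(Q[...,:2],axis=-1)<.03)&(abs(Q[...,2]-.004)<.005)
if m.sum(): print('collar tool z',m.sum(),np.percentile(Q[m],[2,50,98],axis=0).round(4))
step([.501,-.3395,.142],-20,0,1)
E
```

```text
time_s: 20.52
ee_pos: [0.498, -0.1644, 0.1751]
eef_rot: [3.141, 0.002, -0.349]
force: [-0.6, -0.3, -3.0]
grip_width: 0.0247
time_s: 21.52
ee_pos: [0.5009, -0.3385, 0.176]
eef_rot: [3.141, 0.001, -0.348]
force: [-0.2, 0.3, -2.9]
grip_width: 0.0242
[ 0.50101179 -0.33836039  0.17614473] 0.024500045552715493 [-0.61407961  0.10510709 -2.82269331] [-0.01161393  0.00802459 -0.01954419]
collar tool z 1428 [[-0.0204 -0.0217  0.0009]
 [-0.0002 -0.0121  0.004 ]
 [ 0.0201  0.002   0.0064]]
n 1 row cm [0.03 0.1  3.43] rad [0.0009 0.0003 0.0015]
```

View pics/10.png

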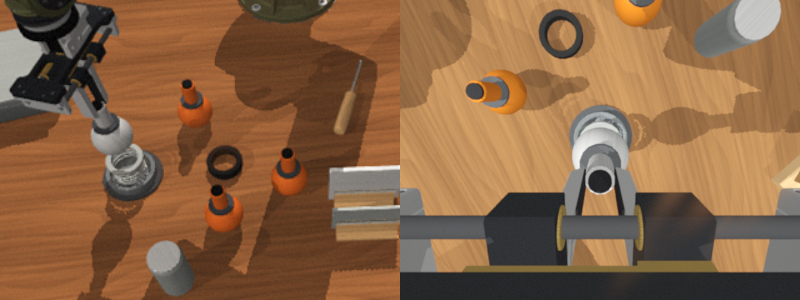

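Flask held upright over the ring (left half: bulb at (112,135) just above the ring), weight 2.9 N, collar 4 mm past the TCP. Lower to just above seating.

```bash
python3 -m inch '[0.03,0.1,1,0,0,0,0,0,0,1.2,0,0,0,0,0,0,1.2,0,0,0,0,0,0,0.8,0,0,0,0,0,0,0.3,0,0,0,0,0,0,0.2,0,0,0,0,0,0,0,0,0,0,0]' 60
python3 -m inch '[0,0,0.2,0,0,0,0,0,0,0.1,0,0,0,0,0,0,0,0,0,0,0]'
```

```text
time_s: 22.55
ee_pos: [0.5008, -0.3405, 0.1293]
eef_rot: [3.141, 0.0, -0.349]
force: [-0.1, -1.1, -3.3]
grip_width: 0.0239
time_s: 22.92
ee_pos: [0.5009, -0.3405, 0.1265]
eef_rot: [3.141, -0.0, -0.349]
force: [-0.0, 1.4, 1.8]
grip_width: 0.0243
```

```bash
python3 -m inch '[0,0,0.3,0,0,0,0,0,0,0.3,0,0,0,0,0,0,0.3,0,0,0,0,0,0,0.3,0,0,0,0,0,0,0.3,0,0,0,0,0,0,0.1,0,0,0,0,0,0,0,0,0,0,0,0,0,0,0,0,0,0]' 60
python3 - <<'E'
from h import *
for i in range(2):
    im,d,T=snap('wrist','w11%d'%i);P=cloud('wrist',d,T);o=ctrl.get_obs()
    q=np.linalg.norm(P[...,:2]-T[:2,3],axis=-1)
    m=(abs(P[...,2]-.107)<.008)&(q<.024)&(q>.0145); print('collar',m.sum(),np.percentile(P[m],[2,50,98],axis=0).round(4).tolist(),o['ee_pos'].round(4),o['force'].round(2),o['grip_width'])
E
```

```text
time_s: 23.92
ee_pos: [0.501, -0.3405, 0.1108]
eef_rot: [3.141, -0.0, -0.349]
force: [-0.8, 2.8, 9.2]
grip_width: 0.0242
collar 1173 [[0.4823, -0.3475, 0.1033], [0.507, -0.3277, 0.1068], [0.5216, -0.3189, 0.1082]] [ 0.501  -0.3405  0.1108] [-0.47  2.08  8.94] 0.023869018657482338
collar 1172 [[0.4823, -0.3475, 0.1033], [0.5067, -0.3277, 0.1068], [0.5216, -0.3189, 0.1081]] [ 0.501  -0.3405  0.1108] [-1.04  2.98  8.91] 0.024032279252420897
```

```bash
python3 -m inch '[-0.02,-0.07,0.07,0,0,0,0,0,0,0,0,0,0,0,0,0,0,0,0,0,0,0,0,0,0,0,0,0]' 60
python3 - <<'E'
from h import *
im,d,T=snap('wrist','w12');P=cloud('wrist',d,T);o=ctrl.get_obs()
rel=P[...,:2]-T[:2,3]; q=np.linalg.norm(rel,axis=-1); Q=(P-T[:3,3])@T[:3,:3]
for nm,s in (('y-',Q[...,1]<-.014),('x+',(Q[...,0]>.008)&(Q[...,1]<-.009)),('x-',(Q[...,0]<-.008)&(Q[...,1]<-.009))):
    m=s&(abs(P[...,2]-.106)<.004)&(q<.0215)&(q>.0145); print(nm,m.sum(),np.median(P[...,2][m]).round(4))
print(o['ee_pos'].round(4),o['force'].round(2),o['grip_width'],o['time_s'])
for c in ('scene','top'):
    im,d,_=snap(c,c+'12');P=cloud(c,d)
    q=np.linalg.norm(P[...,:2]-[.501,-.340],axis=-1); m=(q<.022)&(q>.014)&(abs(P[...,2]-.106)<.006)
    b=np.linalg.norm(P[...,:2]-[.603,.090],axis=-1); k=(abs(P[...,0]-.603+.078*(P[...,1]-.09))<.006)&(b<.06)&(P[...,2]>.09)
    print(c,'collar',m.sum(),np.percentile(P[...,2][m],[10,50,90]).round(4),'plate top',k.sum(),np.percentile(P[...,2][k],[50,80,95]).round(4))
a=cv2.imread('pics/scene12.png'); cv2.imwrite('pics/12.png',np.hstack([cv2.resize(a[130:330,60:410],(500,286)),cv2.resize(cv2.imread('pics/w12.png'),(300,286))]))
E
```

```text
time_s: 24.52
ee_pos: [0.5012, -0.3399, 0.1102]
eef_rot: [3.14, -0.001, -0.349]
force: [-1.0, 2.5, 8.8]
grip_width: 0.0244
y- 419 0.1062
x+ 186 0.1063
x- 176 0.1061
[ 0.5012 -0.3399  0.1102] [-0.19  2.15  9.83] 0.023748554408452614 24.575
scene collar 119 [0.1029 0.1059 0.1078] plate top 252 [0.1047 0.1073 0.1083]
top collar 113 [0.1024 0.1054 0.1073] plate top 166 [0.1055 0.1071 0.1081]
```

View pics/12.png

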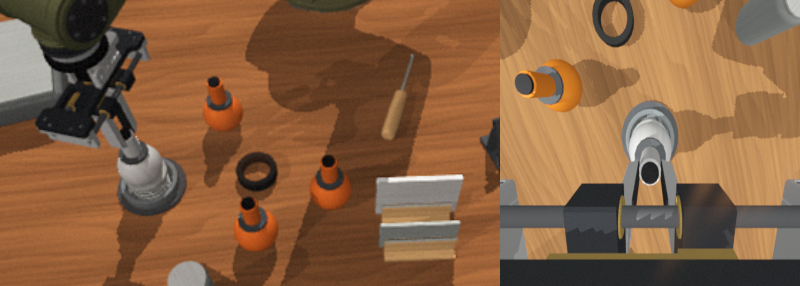

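Collar top reads 106.1–106.3 mm on three sides; the plate top read 106.5 mm on the same camera (106 nominal). The flask is upright and pressed, and the plate stands in the rack. Handing in.

Run:
```python
from h import *
o=ctrl.get_obs();print(o['ee_pos'],o['force']);print(ctrl.hand_in())
```

```text
[ 0.50118185 -0.33986693  0.11022407] [-0.68446037  1.80428365  9.56593112]
the job is handed in; nothing more can be done
None
```

I stood the setting plate on its long edge in the free rack slot and let it go. I then took the grey flask by its neck, set it in the sprung ring and pressed it down. I handed in while still holding it there, at about 24.6 s.

- **Plate:** it is centred along and across the slot to about 1 mm, vertical, with its top edge at 106.5 mm by the wrist camera (106 mm nominal).
- **Flask:** the collar top is at 106.1–106.3 mm on three sides, so it is upright and level with the plate to within about half a millimetre.
- **Other objects:** I touched nothing else, and everything else in the last picture was standing as before.

Two checks disagreed slightly:
- **Spring force:** the upward force was about 9–10 N, against roughly 11 N expected from the stated spring figures. I trusted the measured height.
- **Fixed cameras:** they are coarser and put the collar at 105.4–105.9 mm. Their plate-top reading depended on the percentile I took, with medians of 104.7 and 105.5 mm and upper readings of 107–108 mm.

One move was refused because I had typed the wrong number of values. Nothing moved, and I retyped it.

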